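# Shake the last detent ball out of a dented parts tin

### The arm

A 6-joint arm with a two-finger parallel gripper is mounted at the origin on the work surface. World frame = base frame: x ahead of the robot, y to its left, z up, the work surface at z = 0. Lengths are in m, angles in rad, forces in N, time in s.
With the tool pointing down it reaches from about 0.275 to 0.75 m from the base axis. Payload 10.2 kg.
Tool frame: the origin (TCP) lies at the very end of the fingers, on their centre line; the grasp point (between the pads) lies 19 mm behind it; z points along the fingers, y is the direction in which the jaws open and shut (so a half turn about z gives the same grasp; the last joint's range is limited). The gripper opens to 85 mm and grips with 20 to 120 N. Pads are 22 mm wide; open, the fingers measure 114 mm over their backs; the gripper's body (76 mm by 85 mm) begins 54 mm behind the grasp point. The pads swing forward as they close: fully open they stand 13 mm farther back than shut.
Start: joints at [-1.502, 0.313, 1.498, -0, 1.331, -0.223], TCP at [0.151, -0.503, 0.231] pointing down, gripper open.
Joint ranges: [-2.94, 2.94], [-0.97, 2.17], [0.19, 2.56], [-1.23, 4.37], [0.02, 3.11], [-2.88, 2.88]. Speed limits (rad/s): [2.39, 2.39, 3.01, 3.14, 3.14, 3.14].

### API

Orientations are given as a 3x3 rotation matrix whose columns are the frame's x, y, z axes.
In Python, from rig import monitor, vision, order gives the robot as it stands.
- The arm moves only by the shell command python3 -m pendant 'ROWS' [OPENING] [FORCE]. ROWS is JSON, a list of rows, each an object of numbers: "dx", "dy", "dz": the shift along the tool's x, y, z in m; "ax", "ay", "az": the turn, a rotation vector about the tool's x, y, z in rad. A call has exactly 8 rows; each row is the pose to reach, as a shift and turn from the pose measured when the call began, along the tool's axes at that moment; what a row does not reach only later rows make up. A row lasts 1/12 s, in which the tool goes at most 41.7 mm and 7.16 degrees, less where a joint would pass 70% of its speed; a pose out of reach is approached as far as the arm can. A call with a gripper value outside its range is refused whole. OPENING is the closure in counts, from 0 (fully open) to 255 (shut), set as the call begins (- or left out, the last holds). The fingers move at their own pace and stop on an object; FORCE is the grip in N (left out, the last holds). Time passes only in rows, so rows that repeat a pose let the fingers close, or fill a call up. It gives the time, the measured TCP pose, the force and the opening at its end, in the units of the state.
- monitor.get_state(): the state, without advancing time (a new reading comes with each control period).
- vision.camera(name): name is "scene" or "top" or "wrist"; returns a dict with "img" (420x560x3 uint8, blue, green, red), "z_map" (420x560 float32, m along the optical axis (not along the pixel's ray), 0 where there is no reading), "intrinsics" (3x3 intrinsics, pixels), "world_to_cam" (4x4, takes a point from world to camera coordinates); the wrist camera has in their place "T_tool_cam" (4x4, takes a point from camera to tool coordinates, whose origin is the TCP and whose axes are the flange's). Camera axes: x right, y down, z forward; pixel columns grow to the right and rows downward; lengths in m; the calibration is good to about 2 mm. A picture is of the moment at which its call begins: read the wrist's pose just before it.
- order.finish_job(): hands the job in, once; it reports no verdict.
Trained networks look in a picture, given as the dict that the camera call returned (one of the last four; its "shot" number tells which), for a name from the list of things; names that differ only in an ending like _2 or _b are one class to them, and where a whole thing is asked for, a point or a joint stands for the part that bears it (a point fixed in the world has none). Each returns a list of dicts, best first, with "score" (0 to 1); they miss things now and then, are a little off and sometimes report something else, mostly with a low value. They report only what shows in the picture. A call takes as long as a camera call. They do not tell look-alikes from the thing itself.
- vision.masks_of(picture, name): "mask" (420x560 bool, what is visible of it) and "at" ([column, row] in pixels, amid what is visible of it).
The state is a dict: "t": time; "qpos": joint angles; "joint_vel": joint speeds; "joint_torque": joint torques, N m; "eef_pos": TCP position; "tool_rot": TCP orientation; "wrist_force": force on the tool from outside, world axes, zero at the start; "wrist_torque": the same for the moment, N m; "finger_gap": finger opening in m.
Only numpy, scipy, OpenCV 4.12 (cv2) and the standard library are available. Lean on these libraries where they do the work, as an engineer would, in place of code of your own. Each camera call takes 0.05 s, during which the arm holds its last target.

### The job

Pick up the dented square tin lying on the black rubber mat, carry it over to the blue tray, turn it mouth down and shake it until its weight stops dropping, so that all three steel balls have come out into the tray (its bent-in rim catches some of them). Then lay the empty tin on its side on the black mat again and let go, without disturbing the cream printhead, the purple coin shutter or the nickel knob.

Things in the scene. Friction and masses are not known exactly. Their poses are not given: they have to be found in the camera images.
- tin_center (a point): Dented tinplate parts cup of square section, lying on its side on the mat: 100 mm long (own x), 54 mm wide (own y), 58 mm high (own z, up at the start), walls 2.5 mm, about 180 g empty (varies by 20%). The point is its middle. Closed end at +x; open mouth at -x, roughly facing the robot at the start. Grasp the flat y faces (60 N is safe).
- tin_mouth (a point): Middle of the tin's open mouth, same axes. Along the wall that lies underneath at the start (-z) the rim is bent inwards by 18 mm (+y half) or 15 mm (-y half) and slopes back into the tin (34 and 18 degrees), leaving 35 mm open. With the mouth straight down, one or two balls stay caught on it.
- tin_rim (a point): Middle of that bent-in rim, at the -z wall of the mouth. A ball caught behind it comes loose when the tin is shaken briskly to and fro across the rim (along own z; peaks of some 4 to 7 m/s2, more is no harm), more easily if the tin is tipped past straight down so that the wall with the rim comes uppermost (past 35 degrees it rolls out by itself).
- ball0_center (a point): One of three identical loose polished steel detent balls, 22 mm in diameter, about 44 g (varies by 20%); this point is its centre. All three start inside the tin, so they are out of sight. The orientation means nothing.
- ball1_center (a point): As ball0.
- ball2_center (a point): As ball0.
- tray: Blue open plastic tray fixed to the bench, 220 mm (x) by 190 mm (y) outside, 50 mm high, walls and floor 4 mm. Origin: centre of its underside, on the bench; z up. It may be on the left or the right of the robot.
- mat: Black rubber mat fixed to the bench, 150 mm (x) by 130 mm (y), 3 mm thick. Origin: centre of its underside, on the bench. The tin starts on it and must finish lying on it, its middle within 45 mm of the mat's centre.
- printhead: Bystander: loose cream validator printhead module, 90 x 50 x 44 mm, origin under its centre.
- shutter: Bystander: loose purple plastic coin shutter, a plate 60 x 45 mm, 18 mm high, origin under its centre.
- knob: Bystander: loose knurled nickel adjustment knob, 30 mm in diameter, 26 mm high, origin under its centre.
There are look-alikes about, which are no part of the job. Leave any pink or turquoise look-alike of the part that bears tin_center alone.

How it is judged:
On the way, in this order (a step that is already met when the one before it is completed fails the run):
1. the tin is lifted well clear of the mat (height (world z) of tin_center above 0.075 m), for 0.1 s.
2. all three balls are in the tray while the tin is still turned mouth down (x of ball0_center in the frame of tray between -0.106 and 0.106 m and y of ball0_center in the frame of tray between -0.091 and 0.091 m and z of ball0_center in the frame of tray between 0 and 0.03 m and x of ball1_center in the frame of tray between -0.106 and 0.106 m and y of ball1_center in the frame of tray between -0.091 and 0.091 m and z of ball1_center in the frame of tray between 0 and 0.03 m and x of ball2_center in the frame of tray between -0.106 and 0.106 m and y of ball2_center in the frame of tray between -0.091 and 0.091 m and z of ball2_center in the frame of tray between 0 and 0.03 m and angle between tin_center's own x axis and vertical below 1 rad), for 0.2 s.
At the end, for the whole second after the job is handed in: All three balls lie in the tray; the tin lies on its side (its long axis within 7 degrees of level), its middle within 45 mm of the mat's centre and 22 to 40 mm above the bench, still and let go (x of ball0_center in the frame of tray between -0.106 and 0.106 m and y of ball0_center in the frame of tray between -0.091 and 0.091 m and z of ball0_center in the frame of tray between 0 and 0.03 m and x of ball1_center in the frame of tray between -0.106 and 0.106 m and y of ball1_center in the frame of tray between -0.091 and 0.091 m and z of ball1_center in the frame of tray between 0 and 0.03 m and x of ball2_center in the frame of tray between -0.106 and 0.106 m and y of ball2_center in the frame of tray between -0.091 and 0.091 m and z of ball2_center in the frame of tray between 0 and 0.03 m and angle between tin_center's own x axis and vertical between 1.45 and 1.69 rad and horizontal distance between tin_center and mat below 0.045 m and height (world z) of tin_center between 0.022 and 0.04 m and contact force between tin and the fingers below 0.1 N and linear speed of tin below 0.03 m/s); the robot touches nothing.
It fails at once if the printhead is moved by more than 20 mm (distance of printhead from where it was at the start of the episode above 0.02 m).
It fails at once if the shutter is moved by more than 20 mm (distance of shutter from where it was at the start of the episode above 0.02 m).
It fails at once if the knob is moved by more than 20 mm (distance of knob from where it was at the start of the episode above 0.02 m).
It also fails if it takes over 72 s, if anything falls off the work surface, if the arm or the gripper's body presses on something with over 40 N, if the wrist force passes 120 N, or if a joint passes its speed limit or range.

## Working session

There is one attempt and no reset: what is moved stays moved. The work goes in short steps, Python scripts to look and compute and a shell command to move; the robot and the scene stay as the last step left them, time stands still between calls to the robot, and variables do not carry over. Pictures are saved under pics/ and viewed, and the job is handed in when it is done.

```bash
ls; mkdir -p pics; python3 - <<'E'
from rig import monitor, vision
import cv2, pickle
s=monitor.get_state(); print({k:(v if not hasattr(v,'round') else v) for k,v in s.items()})
for n in ["scene","top"]:
    p=vision.camera(n); cv2.imwrite(f"pics/{n}0.png",p["img"]); print(p["intrinsics"],p.get("world_to_cam"))
E
```

```text
pics
{'t': 0.0, 'qpos': array([-1.50237733e+00,  3.13416457e-01,  1.49842714e+00, -2.24942560e-05,
        1.33101768e+00, -2.23429571e-01]), 'joint_vel': array([-4.24043657e-04, -6.91068318e-04,  3.95212339e-05,  3.20007635e-04,
       -1.08482337e-05, -6.44002056e-04]), 'joint_torque': array([ 9.01441967e-05, -4.12266862e+01, -2.59742618e+01, -1.95822731e-04,
        4.14964845e-03, -2.84006013e-06]), 'eef_pos': array([ 0.15100442, -0.50254346,  0.23075599]), 'tool_rot': array([[ 9.57712109e-01,  2.87728178e-01, -1.08529818e-04],
       [ 2.87728081e-01, -9.57711310e-01,  1.26416132e-03],
       [ 2.59794600e-04, -1.24192968e-03, -9.99999195e-01]]), 'wrist_force': array([ 0.01959829, -0.07754606, -0.05717381]), 'wrist_torque': array([ 0.02805851, -0.00195627,  0.04223869]), 'finger_gap': 0.08574580799989655}
[[414.63282847   0.         280.74955882]
 [  0.         414.63282847 208.13270619]
 [  0.           0.           1.        ]] [[ 0.0447846   0.99898467  0.00489599  0.0236151 ]
 [ 0.78994642 -0.03241244 -0.61231862 -0.4255141 ]
 [-0.61153822  0.03129002 -0.79059594  1.32868927]
 [ 0.          0.          0.          1.        ]]
[[475.32733575   0.         273.8411253 ]
 [  0.         475.32733575 211.99589163]
 [  0.           0.           1.        ]] [[-0.00252946 -0.99991224 -0.01300423 -0.0409985 ]
 [-0.99354087  0.00398821 -0.1134047   0.60403828]
 [ 0.11344661  0.01263339 -0.99346377  1.17470175]
 [ 0.          0.          0.          1.        ]]
```

View pics/scene0.png

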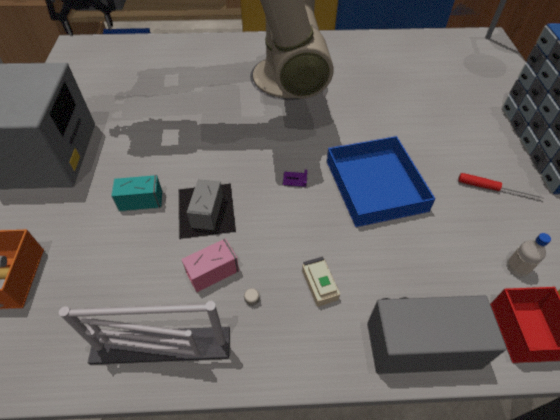

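View pics/top0.png

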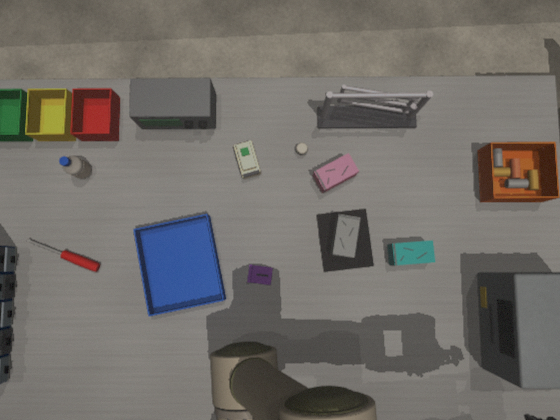

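The plain grey tin is at top (346,237), on the black mat. The pink look-alike is at (335,173) and the turquoise one at (413,253), so the grey one fits. The tray is at (180,263), the shutter at (260,275), the knob at (302,149) and the printhead at (247,157). Next I'll measure them and take an enlarged crop.

```bash
cat > h.py <<'E'
from rig import monitor, vision
import cv2, numpy as np
def cloud(p):
    z=p["z_map"]; K=p["intrinsics"]; v,u=np.mgrid[:420,:560]
    P=np.stack([(u-K[0,2])*z/K[0,0],(v-K[1,2])*z/K[1,1],z],-1)
    if "world_to_cam" in p: T=np.linalg.inv(p["world_to_cam"])
    else:
        s=p["st"]; W=np.eye(4); W[:3,:3]=s["tool_rot"]; W[:3,3]=s["eef_pos"]; T=W@p["T_tool_cam"]
    return P@T[:3,:3].T+T[:3,3]
def wrist():
    s=monitor.get_state(); p=vision.camera("wrist"); p["st"]=s; return p
def rect(pts):
    (c,sz,a)=cv2.minAreaRect((pts*1000).astype(np.float32)); return np.round(c,1),np.round(sz,1),round(a,1)
E
python3 - <<'E'
from h import *
for cam in ["top","scene"]:
    p=vision.camera(cam); C=cloud(p)
    for n in ["tin_center","mat","tray","printhead","shutter","knob"]:
        for r in vision.masks_of(p,n)[:4]:
            m=cv2.erode(r["mask"].astype(np.uint8),np.ones((3,3)))>0
            m&=p["z_map"]>0
            if m.sum()<10: continue
            X=C[m]; zt=np.percentile(X[:,2],90); t=X[X[:,2]>zt-.006]
            print(cam,n,round(r["score"],2),np.round(r["at"]),"ztop",zt.round(3),"rect",*rect(t[:,:2]),"all",*rect(X[:,:2]))
    if cam=="top":
        cv2.imwrite("pics/crop0.png",cv2.resize(p["img"][130:300,280:450],None,fx=3.4,fy=3.4,interpolation=cv2.INTER_CUBIC))
    else: cv2.imwrite("pics/crop1.png",cv2.resize(p["img"][160:290,100:260],None,fx=4,fy=4,interpolation=cv2.INTER_CUBIC))
E
```

```text
top tin_center 0.81 [332. 172.] ztop 0.063 rect [ 703.3 -198.4] [52.  98.1] 28.2 all [ 703.4 -198.6] [52.  98.8] 28.3
top tin_center 0.62 [411. 249.] ztop 0.063 rect [ 501.5 -383.4] [51.1 98.8] 3.4 all [ 501.5 -383.3] [51.1 99.8] 3.4
top tin_center 0.59 [347. 234.] ztop 0.066 rect [ 542.2 -218.7] [51.5 96. ] 80.6 all [ 542.5 -219.2] [52.3 96.7] 80.5
top mat 0.75 [343. 255.] ztop 0.008 rect [ 536.2 -223.5] [143.  125.3] 7.2 all [ 536.1 -224.4] [143.1 126.8] 6.9
top tray 0.89 [178. 261.] ztop 0.03 rect [473.6 196.6] [217.3 191.7] 11.9 all [473.6 196.6] [217.3 191.7] 11.9
top shutter 0.71 [258. 274.] ztop 0.013 rect [446.6  -5. ] [52.7 38.7] 83.5 all [446.2  -5. ] [52.8 39.2] 84.3
top knob 0.54 [300. 149.] ztop 0.032 rect [ 772.5 -113.8] [20.9 24.5] 86.6 all [ 772.9 -113.8] [20.9 25.5] 87.3
scene tin_center 0.73 [204. 205.] ztop 0.061 rect [ 543.6 -223.7] [ 53.1 100.5] 80.8 all [ 544.3 -223.5] [ 53.3 101.3] 80.2
scene tin_center 0.67 [211. 265.] ztop 0.058 rect [ 704.9 -202.9] [54.6 98.9] 28.4 all [ 705.2 -202.9] [55.  99.1] 28.2
scene tin_center 0.65 [133. 193.] ztop 0.058 rect [ 502.1 -387.3] [53.7 99.4] 3.9 all [ 502.  -387.2] [54.3 99.4] 4.4
scene mat 0.95 [216. 215.] ztop 0.004 rect [ 536.7 -228. ] [143.8 124.7] 6.8 all [ 536.7 -228. ] [143.8 124.7] 6.8
scene tray 0.9 [377. 181.] ztop 0.041 rect [475.1 191.6] [221.9 190. ] 11.7 all [474.6 191.5] [222.5 190.2] 11.6
scene printhead 0.61 [322. 284.] ztop 0.045 rect [750.2  25.4] [70.8 35.9] 16.7 all [746.2  22.9] [89.9 47.7] 16.1
scene shutter 0.54 [292. 181.] ztop 0.008 rect [448.7  -9. ] [53.3 43.9] 82.5 all [448.7  -9. ] [53.3 43.9] 82.5
scene knob 0.56 [253. 296.] ztop 0.027 rect [ 774.9 -117.7] [26.1 25.7] 54.8 all [ 775.2 -117.9] [26.1 26. ] 47.1
```

View pics/crop1.png

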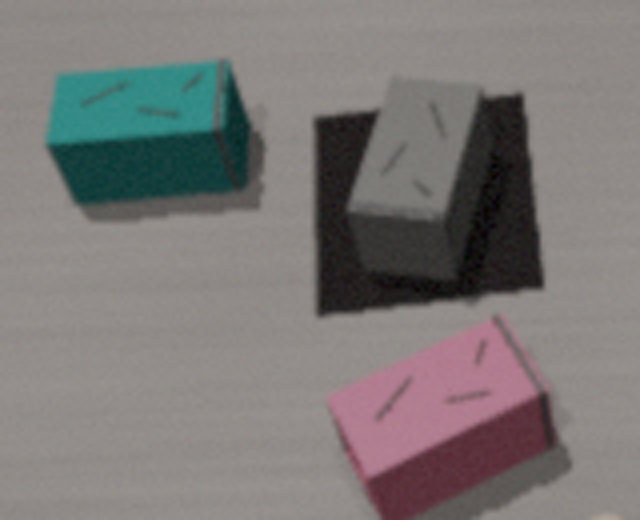

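View pics/crop0.png

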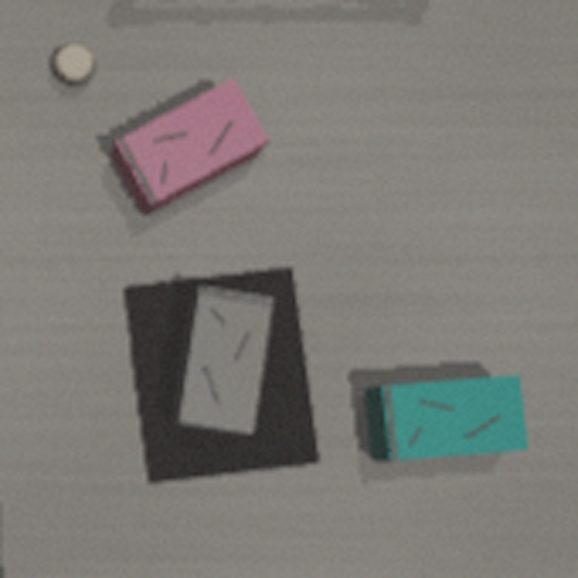

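The crops confirm it. The grey tin on the mat has its seam, and so its closed end, away from the robot. Its yaw is about -9.3° and its centre is near (0.543,-0.221,0.032). I'll grasp with the tool leaned 20° so that tipping past vertical later needs less wrist travel.

```bash
cat >> h.py <<'E'
from scipy.spatial.transform import Rotation as Ro
def toolR(yaw,pitch):
    # pitch: 0 = straight down, + = tool z swings towards +yaw dir (deg); tool x along yaw when down
    y=np.radians(yaw)
    B=np.array([[np.cos(y),np.sin(y),0],[np.sin(y),-np.cos(y),0],[0,0,-1]])
    return B@Ro.from_euler('y',pitch,degrees=True).as_matrix()
def delta(pos,R,grasp=None):
    s=monitor.get_state(); R0=s["tool_rot"]
    pos=np.array(pos,float)
    if grasp is not None: pos=pos+R[:,2]*grasp   # pos given for grasp point
    d=R0.T@(pos-s["eef_pos"]); a=Ro.from_matrix(R0.T@R).as_rotvec()
    print("TCP goal",pos.round(4),"d",d.round(4),"a",a.round(4))
def st():
    s=monitor.get_state(); R=s["tool_rot"]
    print("t",round(s["t"],2),"p",np.round(s["eef_pos"],4),"z",R[:,2].round(3),"x",R[:,0].round(3),"q",np.round(s["qpos"],2),"F",np.round(s["wrist_force"],1),"T",np.round(s["wrist_torque"],2),"gap",round(s["finger_gap"],4))
E
python3 -c "
from h import *
delta([0.553,-0.2225,0.17],toolR(-9.3,-20),0.016)"
```

```text
TCP goal [ 0.5476 -0.2216  0.155 ] d [ 0.4607 -0.1553  0.0763] a [ 0.0793 -0.343   0.4494]
```

```bash
python3 -m pendant '[{"dx":0.03,"dy":-0.01,"dz":0},{"dx":0.07,"dy":-0.023,"dz":0},{"dx":0.11,"dy":-0.037,"dz":0,"az":0.08},{"dx":0.15,"dy":-0.05,"dz":0,"az":0.16},{"dx":0.19,"dy":-0.063,"dz":0,"az":0.25},{"dx":0.23,"dy":-0.077,"dz":0,"az":0.35},{"dx":0.26,"dy":-0.087,"dz":0,"az":0.43},{"dx":0.28,"dy":-0.094,"dz":0,"az":0.4494}]' 0 60; python3 -c "
from h import *
st()
delta([0.553,-0.2225,0.17],toolR(-9.3,-20),0.016)"
```

```text
t 0.8 p [ 0.151  -0.5028  0.2313] z [-0. -0. -1.] x [ 0.958  0.288 -0.   ] q [-1.5   0.31  1.5  -0.    1.33 -0.22] F [0.8 0.3 0.1] T [-0.    0.01  0.02] gap 0.0853
TCP goal [ 0.5476 -0.2216  0.155 ] d [ 0.4607 -0.1553  0.0763] a [ 0.0793 -0.343   0.4494]invalid input at $[0]: expected keys dx, dy, dz, ax, ay, az
```

```bash
python3 -m pendant '[{"dx":0.03,"dy":-0.01,"dz":0,"ax":0,"ay":0,"az":0},{"dx":0.07,"dy":-0.023,"dz":0,"ax":0,"ay":0,"az":0},{"dx":0.11,"dy":-0.037,"dz":0,"ax":0,"ay":0,"az":0.08},{"dx":0.15,"dy":-0.05,"dz":0,"ax":0,"ay":0,"az":0.16},{"dx":0.19,"dy":-0.063,"dz":0,"ax":0,"ay":0,"az":0.25},{"dx":0.23,"dy":-0.077,"dz":0,"ax":0,"ay":0,"az":0.35},{"dx":0.26,"dy":-0.087,"dz":0,"ax":0,"ay":0,"az":0.43},{"dx":0.28,"dy":-0.094,"dz":0,"ax":0,"ay":0,"az":0.4494}]' 0 60; python3 -c "
from h import *
st()
delta([0.553,-0.2225,0.17],toolR(-9.3,-20),0.016)"
```

```text
t: 1.47
eef_pos: [0.3944, -0.33, 0.2315]
tool_rot: [[0.987, -0.159, 0.001], [-0.159, -0.987, 0.0], [0.001, -0.0, -1.0]]
wrist_force: [0.3, -1.5, -0.3]
finger_gap: 0.0851
t 1.47 p [ 0.3944 -0.33    0.2315] z [ 0.001  0.    -1.   ] x [ 0.987 -0.159  0.001] q [-0.93  0.29  1.53  0.    1.32  0.81] F [ 0.3 -1.5 -0.3] T [-0.02  0.06  0.  ] gap 0.0851
TCP goal [ 0.5476 -0.2216  0.155 ] d [ 0.134  -0.1313  0.0766] a [ 3.000e-04 -3.496e-01  2.800e-03]
```

```bash
python3 -m pendant '[{"dx":0.025,"dy":-0.025,"dz":0.01,"ax":0,"ay":-0.05,"az":0},{"dx":0.05,"dy":-0.05,"dz":0.02,"ax":0,"ay":-0.1,"az":0},{"dx":0.075,"dy":-0.075,"dz":0.03,"ax":0,"ay":-0.17,"az":0},{"dx":0.1,"dy":-0.1,"dz":0.045,"ax":0,"ay":-0.24,"az":0},{"dx":0.12,"dy":-0.12,"dz":0.06,"ax":0,"ay":-0.3,"az":0},{"dx":0.13,"dy":-0.128,"dz":0.07,"ax":0,"ay":-0.34,"az":0},{"dx":0.134,"dy":-0.131,"dz":0.076,"ax":0,"ay":-0.35,"az":0},{"dx":0.134,"dy":-0.131,"dz":0.076,"ax":0,"ay":-0.35,"az":0}]'; python3 -c "
from h import *
st()
p=wrist(); cv2.imwrite('pics/w1.png',p['img']); C=cloud(p)
for r in vision.masks_of(p,'tin_center'):
    m=(cv2.erode(r['mask'].astype(np.uint8),np.ones((3,3)))>0)&(p['z_map']>0); X=C[m]; zt=np.percentile(X[:,2],80); t=X[abs(X[:,2]-zt)<.006]
    print(r['score'],r['at'],zt,rect(t[:,:2]),t.mean(0))
delta([0.553,-0.2225,0.034],toolR(-9.3,-20),0.016)"
```

```text
t: 2.13
eef_pos: [0.5478, -0.2212, 0.1535]
tool_rot: [[0.927, -0.157, -0.34], [-0.147, -0.988, 0.056], [-0.345, -0.001, -0.939]]
wrist_force: [-0.9, 0.1, 0.3]
finger_gap: 0.0856
t 2.13 p [ 0.5478 -0.2212  0.1535] z [-0.34   0.056 -0.939] x [ 0.927 -0.147 -0.345] q [-0.53  0.73  1.1  -0.12  1.65  1.21] F [-0.9  0.1  0.3] T [-0.03 -0.16  0.03] gap 0.0856
0.78 [491.4, 180.7] 0.05858536290234913 (array([ 497.9, -381.6]), array([55.4, 91.6]), 4.6) [ 0.50041783 -0.37820312  0.05813717]
0.71 [158.2, 6.1] 0.05936657458482508 (array([ 657.8, -172.5]), array([13.1,  5.4]), 80.5) [ 0.65847745 -0.17276153  0.05863124]
0.63 [282.5, 160.4] 0.06195351310516357 (array([ 539.7, -222.3]), array([ 53.8, 101.5]), 80.1) [ 0.54802517 -0.22363683  0.06147698]
TCP goal [ 0.5476 -0.2216  0.019 ] d [ 0.0471 -0.0012  0.1289] a [ 0.0009 -0.001   0.0018]
```

View pics/w1.png

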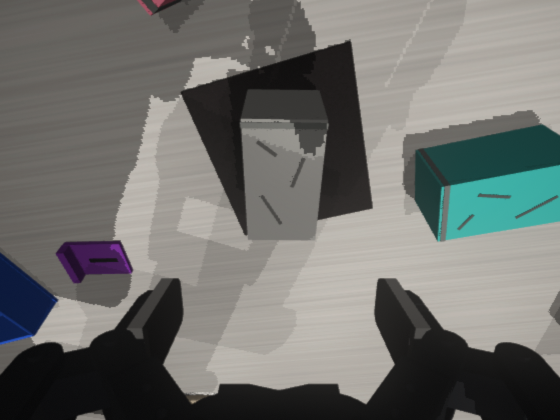

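The grey tin is at (282,160), centred between the fingers, with the turquoise look-alike at (490,190) well to the side. Wrist depth agrees: centre (0.540,-0.222), yaw -9.9°. Descending straight down.

```bash
python3 -m pendant '[{"dx":0.005,"dy":0,"dz":0.015,"ax":0,"ay":0,"az":0},{"dx":0.012,"dy":0,"dz":0.036,"ax":0,"ay":0,"az":0},{"dx":0.02,"dy":0,"dz":0.058,"ax":0,"ay":0,"az":0},{"dx":0.028,"dy":0,"dz":0.08,"ax":0,"ay":0,"az":0},{"dx":0.036,"dy":-0.001,"dz":0.102,"ax":0,"ay":0,"az":0},{"dx":0.042,"dy":-0.001,"dz":0.118,"ax":0,"ay":0,"az":0},{"dx":0.045,"dy":-0.001,"dz":0.127,"ax":0,"ay":0,"az":0.005},{"dx":0.046,"dy":-0.001,"dz":0.13,"ax":0,"ay":0,"az":0.005}]'; python3 -c "
from h import *
st()"
```

```text
t: 2.9
eef_pos: [0.5453, -0.2224, 0.0183]
tool_rot: [[0.927, -0.166, -0.337], [-0.157, -0.986, 0.055], [-0.341, 0.002, -0.94]]
wrist_force: [-0.2, -1.4, 0.7]
finger_gap: 0.0856
t 2.9 p [ 0.5453 -0.2224  0.0183] z [-0.337  0.055 -0.94 ] x [ 0.927 -0.157 -0.341] q [-0.53  0.87  1.21 -0.13  1.39  1.25] F [-0.2 -1.4  0.7] T [-0.01 -0.19 -0.02] gap 0.0856
```

```bash
python3 -m pendant '[{"dx":0,"dy":0,"dz":0,"ax":0,"ay":0,"az":0},{"dx":0,"dy":0,"dz":0,"ax":0,"ay":0,"az":0},{"dx":0,"dy":0,"dz":0,"ax":0,"ay":0,"az":0},{"dx":0,"dy":0,"dz":0,"ax":0,"ay":0,"az":0},{"dx":0,"dy":0,"dz":0,"ax":0,"ay":0,"az":0},{"dx":0,"dy":0,"dz":0,"ax":0,"ay":0,"az":0},{"dx":0,"dy":0,"dz":0,"ax":0,"ay":0,"az":0},{"dx":0,"dy":0,"dz":0,"ax":0,"ay":0,"az":0}]' 255 70; python3 -c "
from h import *
st()"
```

```text
t: 3.57
eef_pos: [0.546, -0.2231, 0.0201]
tool_rot: [[0.928, -0.166, -0.334], [-0.158, -0.986, 0.053], [-0.338, 0.003, -0.941]]
wrist_force: [0.3, -1.7, 7.1]
finger_gap: 0.0534
t 3.57 p [ 0.546  -0.2231  0.0201] z [-0.334  0.053 -0.941] x [ 0.928 -0.158 -0.338] q [-0.53  0.87  1.21 -0.13  1.39  1.25] F [ 0.3 -1.7  7.1] T [-0.01  0.13 -0.03] gap 0.0534
```

```bash
python3 -m pendant '[{"dx":-0.003,"dy":0,"dz":-0.008,"ax":0,"ay":0,"az":0},{"dx":-0.008,"dy":0,"dz":-0.022,"ax":0,"ay":0,"az":0},{"dx":-0.016,"dy":0,"dz":-0.044,"ax":0,"ay":-0.02,"az":0},{"dx":-0.026,"dy":0,"dz":-0.073,"ax":0,"ay":-0.05,"az":0},{"dx":-0.036,"dy":0,"dz":-0.1,"ax":0,"ay":-0.08,"az":0},{"dx":-0.045,"dy":0,"dz":-0.125,"ax":0,"ay":-0.1,"az":0},{"dx":-0.052,"dy":0,"dz":-0.145,"ax":0,"ay":-0.12,"az":0},{"dx":-0.054,"dy":0,"dz":-0.15,"ax":0,"ay":-0.12,"az":0}]'; python3 -c "
from h import *
st()
p=vision.camera('scene'); cv2.imwrite('pics/s2.png',p['img'])
delta([0.46,0.19,0.19],toolR(22.4,-27),0.016)"
```

```text
t: 4.23
eef_pos: [0.5471, -0.2228, 0.1831]
tool_rot: [[0.883, -0.166, -0.439], [-0.151, -0.986, 0.069], [-0.444, 0.005, -0.896]]
wrist_force: [0.3, 0.1, -2.4]
finger_gap: 0.0531
t 4.23 p [ 0.5471 -0.2228  0.1831] z [-0.439  0.069 -0.896] x [ 0.883 -0.151 -0.444] q [-0.52  0.77  0.96 -0.16  1.84  1.21] F [ 0.3  0.1 -2.4] T [-0.09 -0.51  0.03] gap 0.0531
TCP goal [0.4533 0.1872 0.1757] d [-0.1417 -0.3888  0.0752] a [-0.2464 -0.009  -0.5003]
```

View pics/s2.png

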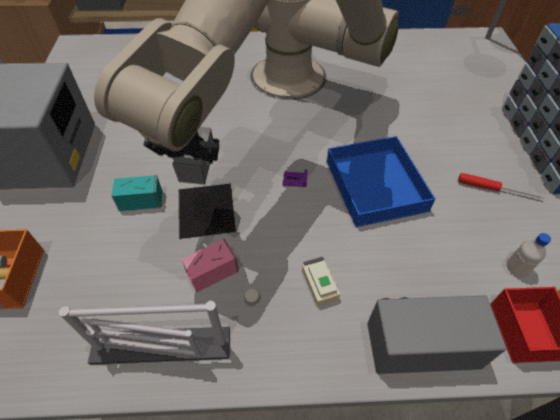

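The mat is empty and the tin hangs in the gripper at (195,160). The bystanders haven't moved. Carrying it across to the tray.

```bash
python3 -m pendant '[{"dx":-0.004,"dy":-0.012,"dz":0.0,"ax":-0.008,"ay":0,"az":-0.016},{"dx":-0.011,"dy":-0.031,"dz":0.004,"ax":-0.02,"ay":0,"az":-0.04},{"dx":-0.02,"dy":-0.056,"dz":0.009,"ax":-0.037,"ay":0,"az":-0.075},{"dx":-0.031,"dy":-0.085,"dz":0.014,"ax":-0.055,"ay":0,"az":-0.11},{"dx":-0.042,"dy":-0.115,"dz":0.02,"ax":-0.075,"ay":0,"az":-0.15},{"dx":-0.052,"dy":-0.143,"dz":0.026,"ax":-0.093,"ay":0,"az":-0.19},{"dx":-0.06,"dy":-0.166,"dz":0.03,"ax":-0.108,"ay":0,"az":-0.22},{"dx":-0.066,"dy":-0.181,"dz":0.033,"ax":-0.118,"ay":0,"az":-0.24}]'; python3 -c "
from h import *
st()
delta([0.46,0.19,0.19],toolR(22.4,-27),0.016)"
```

```text
t: 4.95
eef_pos: [0.5025, -0.0286, 0.1797]
tool_rot: [[0.89, 0.105, -0.445], [0.093, -0.994, -0.049], [-0.447, 0.002, -0.894]]
wrist_force: [-0.2, 0.3, -3.9]
finger_gap: 0.0536
t 4.95 p [ 0.5025 -0.0286  0.1797] z [-0.445 -0.049 -0.894] x [ 0.89   0.093 -0.447] q [-0.22  0.58  1.31 -0.14  1.69  1.26] F [-0.2  0.3 -3.9] T [-0.01 -0.47 -0.01] gap 0.0536
TCP goal [0.4533 0.1872 0.1757] d [-0.0218 -0.2199  0.0149] a [-0.127  -0.0073 -0.2558]
```

```bash
python3 -m pendant '[{"dx":-0.002,"dy":-0.015,"dz":0.001,"ax":-0.009,"ay":0,"az":-0.018},{"dx":-0.005,"dy":-0.042,"dz":0.003,"ax":-0.025,"ay":0,"az":-0.05},{"dx":-0.009,"dy":-0.077,"dz":0.005,"ax":-0.045,"ay":0,"az":-0.09},{"dx":-0.013,"dy":-0.115,"dz":0.008,"ax":-0.067,"ay":0,"az":-0.135},{"dx":-0.017,"dy":-0.153,"dz":0.01,"ax":-0.089,"ay":0,"az":-0.18},{"dx":-0.02,"dy":-0.187,"dz":0.013,"ax":-0.109,"ay":-0.004,"az":-0.22},{"dx":-0.022,"dy":-0.21,"dz":0.014,"ax":-0.122,"ay":-0.007,"az":-0.245},{"dx":-0.022,"dy":-0.22,"dz":0.015,"ax":-0.127,"ay":-0.007,"az":-0.256}]'; python3 -c "
from h import *
st()
for p in (0,30,60,85,95):delta([0.455,0.19,0.18],toolR(22.4,p),0.016)"
```

```text
t: 5.62
eef_pos: [0.4507, 0.1906, 0.1746]
tool_rot: [[0.821, 0.387, -0.42], [0.345, -0.922, -0.175], [-0.455, -0.002, -0.89]]
wrist_force: [-0.0, 0.3, -3.5]
finger_gap: 0.0534
t 5.62 p [0.4507 0.1906 0.1746] z [-0.42  -0.175 -0.89 ] x [ 0.821  0.345 -0.455] q [ 0.21  0.56  1.35 -0.09  1.69  1.39] F [-0.   0.3 -3.5] T [ 0.19 -0.41  0.  ] gap 0.0534
TCP goal [0.455 0.19  0.164] d [0.0081 0.0023 0.0078] a [-1.000e-04  4.727e-01  6.200e-03]
TCP goal [0.4624 0.193  0.1661] d [0.0143 0.0023 0.0022] a [-0.0017  0.9962  0.0061]
TCP goal [0.4678 0.1953 0.172 ] d [ 0.0168  0.0023 -0.0057] a [-0.0035  1.5198  0.0058]
TCP goal [0.4697 0.1961 0.1786] d [ 0.0157  0.0023 -0.0125] a [-0.0049  1.9562  0.0052]
TCP goal [0.4697 0.1961 0.1814] d [ 0.0144  0.0023 -0.015 ] a [-0.0056  2.1307  0.0049]
```

```bash
cat > kin.py <<'E'
import numpy as np
from scipy.optimize import least_squares
D=[([.1510,-.5025,.2308],[0,.001,-1],[-1.5024,.3134,1.4984,0,1.331]),
([.3944,-.33,.2315],[.001,0,-1],[-.93,.29,1.53,0,1.32]),
([.5478,-.2212,.1535],[-.34,.056,-.939],[-.53,.73,1.10,-.12,1.65]),
([.5453,-.2224,.0183],[-.337,.055,-.94],[-.53,.87,1.21,-.13,1.39]),
([.5471,-.2228,.1831],[-.439,.069,-.896],[-.52,.77,.96,-.16,1.84]),
([.5025,-.0286,.1797],[-.445,-.049,-.894],[-.22,.58,1.31,-.14,1.69]),
([.4507,.1906,.1746],[-.42,-.175,-.89],[.21,.56,1.35,-.09,1.69])]
def wr(x,q):
    a1,d1,L2,L3,e=x[:5]; s=q[1]+q[2]
    r=a1+L2*np.sin(q[1])+L3*np.sin(s)-e*np.cos(s); z=d1+L2*np.cos(q[1])+L3*np.cos(s)+e*np.sin(s)
    return np.array([r*np.cos(q[0]),r*np.sin(q[0]),z])
def res(x):
    return np.concatenate([wr(x,q)+x[5]*np.array(z)-p for p,z,q in D]+[1e-3*np.array(x-np.array([0,.3,.35,.35,0,.25]))])
if __name__=="__main__":
    s=least_squares(res,[0,.3,.35,.35,0,.25]); print(s.x.round(4)); print((s.fun[:-6].reshape(-1,3)*1000).round(1))
E
python3 kin.py
```

```text
[-0.043   0.0195  0.1821  0.4616  0.0211 -0.1212]
[[-119.1   37.    -6.5]
 [-118.5  -40.1   -9.7]
 [ -49.2  -53.5   17.6]
 [ -64.8  -41.9   26. ]
 [ -22.7  -55.3   23.4]
 [  41.1  -75.   -24.3]
 [  85.4  -66.   -26.6]]
```

```bash
cat > kin.py <<'E'
import numpy as np
from scipy.optimize import least_squares
exec(open('kind.py').read())
from scipy.spatial.transform import Rotation as Ro
def fk(x,q):
    a1,d1,L2,L3,e,L,lat,l5=x
    Rz=lambda a:Ro.from_euler('z',a).as_matrix(); Ry=lambda a:Ro.from_euler('y',a).as_matrix()
    A=Rz(q[0]); p=A@np.array([a1,lat,d1]); A=A@Ry(q[1]); p=p+A@[0,0,L2]; A=A@Ry(q[2]); p=p+A@[e,0,L3]
    A=A@Rz(q[3])@Ry(q[4]); p=p+A@[l5,0,L]
    return p,A
x0=np.array([0,.3,.35,.35,0,.25,.1,0])
def res(x):
    o=[]
    for p,z,q in D:
        P,A=fk(x,q); o+=[P-p,.3*(A[:,2]-z)]
    return np.concatenate(o+[1e-3*(x-x0)])
if __name__=="__main__":
    s=least_squares(res,x0); print(s.x.round(4)); print((s.fun[:-8].reshape(-1,6)*1000).round(1))
E
sed -n '/^D=/,/1.69\])\]/p' > kind.py <<'E'
D=[([.1510,-.5025,.2308],[0,.001,-1],[-1.5024,.3134,1.4984,0,1.331]),
([.3944,-.33,.2315],[.001,0,-1],[-.93,.29,1.53,0,1.32]),
([.5478,-.2212,.1535],[-.34,.056,-.939],[-.53,.73,1.10,-.12,1.65]),
([.5453,-.2224,.0183],[-.337,.055,-.94],[-.53,.87,1.21,-.13,1.39]),
([.5471,-.2228,.1831],[-.439,.069,-.896],[-.52,.77,.96,-.16,1.84]),
([.5025,-.0286,.1797],[-.445,-.049,-.894],[-.22,.58,1.31,-.14,1.69]),
([.4507,.1906,.1746],[-.42,-.175,-.89],[.21,.56,1.35,-.09,1.69])]
E
wc kind.py; python3 kin.py; python3 -c "
from h import *
print(monitor.get_state()['tool_rot'].round(4).tolist(),monitor.get_state()['qpos'].round(4))"
```

```text
7   7 467 kind.py
[ 0.006   0.2017  0.443   0.3886  0.0413  0.2586  0.1172 -0.0015]
[[ 0.9  0.4  0.8 -0.   0.1  0. ]
 [-0.9 -1.6  0.1 -0.  -0.4  0. ]
 [-1.6  1.2 -3.9 -1.6  2.4  0.8]
 [ 0.1  0.5  0.1 -0.7 -1.2  0.2]
 [-0.1 -1.2  1.5  1.2  0.9 -0.4]
 [ 0.4 -0.5 -1.1  1.   1.7 -0.7]
 [ 0.4  1.8  2.5  2.1 -1.3 -0.9]]
[[0.8209, 0.3865, -0.4204], [0.3448, -0.9223, -0.1747], [-0.4552, -0.0015, -0.8904]] [ 0.2057  0.5607  1.3549 -0.0859  1.691   1.3892]
```

The arm model fits to about 2 mm. Its wrist range won't allow the tool to point outward low over the tray, but with q4 near 90° it can point sideways (+y). I'll check that path in the model.

```bash
cat > plan.py <<'E'
from kin import *
from h import toolR, monitor
X=least_squares(res,x0).x
lo=np.array([-2.94,-.97,.19,-1.23,.02,-2.88]); hi=np.array([2.94,2.17,2.56,4.37,3.11,2.88])
def fkt(q):
    p,A=fk(X,q); return p,A@Ro.from_euler('z',q[5]+np.pi/2).as_matrix()
def ik(pos,R,q0):
    def f(q):
        p,A=fkt(q); return np.concatenate([(p-pos)*5,Ro.from_matrix(R.T@A).as_rotvec(),1e-4*(q-q0)])
    s=least_squares(f,np.clip(q0,lo+1e-6,hi-1e-6),bounds=(lo,hi)); return s.x,np.abs(s.fun[:6]).max()
def gp(g,yaw,p): R=toolR(yaw,p); return np.array(g)+R[:,2]*.016,R
E
python3 - <<'E'
from plan import *
q=monitor.get_state()['qpos']; print(fkt(q)[0],monitor.get_state()['eef_pos'])
for psi in (40,55,70,85,100):
    qq=q.copy(); c=np.array([.474,.194]); u=np.array([np.cos(np.radians(psi)),np.sin(np.radians(psi))]); g=[*(c+.02*u),.17]
    print(psi)
    for y in np.linspace(22.4,psi,5): qq,e=ik(*gp(g,y,-27),qq)
    for p in range(-27,112,12):
        q1,e=ik(*gp(g,psi,p),qq); print(p,q1.round(2),round(e,3),'dq',np.abs(q1-qq).max().round(2)); qq=q1
E
```

```text
[0.44948959 0.19098908 0.17564775] [0.45069571 0.19064126 0.17462359]
40
-27 [ 0.27  0.65  1.27 -0.19  1.66  1.16] 0.0 dq 0.0
-15 [ 0.23  0.53  1.41 -0.12  1.44  1.13] 0.0 dq 0.22
-3 [ 0.19  0.43  1.55 -0.03  1.21  1.07] 0.0 dq 0.23
9 [0.14 0.33 1.7  0.1  0.98 0.96] 0.0 dq 0.23
21 [0.08 0.26 1.85 0.31 0.76 0.76] 0.0 dq 0.22
33 [0.01 0.21 1.99 0.67 0.58 0.38] 0.0 dq 0.37
45 [-0.05  0.2   2.12  1.23  0.54 -0.2 ] 0.0 dq 0.58
57 [-0.12  0.24  2.23  1.74  0.67 -0.75] 0.0 dq 0.55
69 [-0.18  0.34  2.31  2.03  0.93 -1.1 ] 0.0 dq 0.35
81 [-0.21  0.49  2.36  2.17  1.24 -1.32] 0.0 dq 0.31
93 [-0.22  0.67  2.36  2.22  1.55 -1.48] 0.0 dq 0.31
105 [-0.2   0.84  2.31  2.24  1.84 -1.58] 0.0 dq 0.29
55
-27 [ 0.31  0.62  1.31 -0.28  1.6   0.97] 0.0 dq 0.0
-15 [ 0.26  0.52  1.43 -0.17  1.4   0.92] 0.0 dq 0.2
-3 [ 0.2   0.42  1.57 -0.04  1.2   0.83] 0.0 dq 0.2
9 [0.13 0.34 1.7  0.14 1.01 0.67] 0.0 dq 0.19
21 [0.05 0.27 1.83 0.39 0.85 0.43] 0.0 dq 0.25
33 [-0.04  0.24  1.95  0.73  0.76  0.08] 0.0 dq 0.35
45 [-0.12  0.24  2.06  1.12  0.77 -0.33] 0.0 dq 0.41
57 [-0.2   0.29  2.15  1.45  0.89 -0.7 ] 0.0 dq 
[... 1415 characters left out ...]
dq 0.16
105 [-0.3   0.87  1.92  1.46  1.89 -1.21] 0.0 dq 0.17
100
-27 [ 0.41  0.48  1.55 -0.48  1.27  0.41] 0.0 dq 0.0
-15 [ 0.32  0.42  1.59 -0.28  1.19  0.26] 0.0 dq 0.2
-3 [ 0.22  0.38  1.63 -0.06  1.14  0.07] 0.0 dq 0.22
9 [ 0.12  0.36  1.66  0.17  1.13 -0.13] 0.0 dq 0.23
21 [ 0.02  0.36  1.7   0.4   1.17 -0.32] 0.0 dq 0.22
33 [-0.07  0.39  1.73  0.59  1.24 -0.5 ] 0.0 dq 0.2
45 [-0.15  0.44  1.75  0.76  1.34 -0.66] 0.0 dq 0.17
57 [-0.21  0.51  1.77  0.9   1.45 -0.78] 0.0 dq 0.14
69 [-0.25  0.6   1.78  1.02  1.58 -0.89] 0.0 dq 0.13
81 [-0.27  0.7   1.78  1.12  1.71 -0.98] 0.0 dq 0.13
93 [-0.28  0.8   1.77  1.21  1.85 -1.04] 0.0 dq 0.14
105 [-0.27  0.91  1.75  1.29  2.   -1.1 ] 0.0 dq 0.15
```

```bash
python3 -c "
from h import *
st()
g=[.474-.0015,.194+.02,.18]
for p in (-27,-20): delta(g,toolR(95,p),0.016)"
```

```text
t 5.62 p [0.4507 0.1906 0.1746] z [-0.42  -0.175 -0.89 ] x [ 0.821  0.345 -0.455] q [ 0.21  0.56  1.35 -0.09  1.69  1.39] F [-0.   0.3 -3.5] T [ 0.19 -0.41  0.  ] gap 0.0534
TCP goal [0.4731 0.2068 0.1657] d [ 0.028  -0.0062 -0.0043] a [-5.7450e-01  3.0000e-04 -1.1227e+00]
TCP goal [0.473  0.2085 0.165 ] d [ 0.0289 -0.0079 -0.0039] a [-0.5052  0.1058 -1.1564]
```

```bash
python3 -m pendant '[{"dx":0.001,"dy":0,"dz":0,"ax":-0.016,"ay":0,"az":-0.031},{"dx":0.003,"dy":-0.001,"dz":0,"ax":-0.045,"ay":0,"az":-0.09},{"dx":0.006,"dy":-0.001,"dz":-0.001,"ax":-0.087,"ay":0,"az":-0.17},{"dx":0.009,"dy":-0.002,"dz":-0.001,"ax":-0.133,"ay":0,"az":-0.26},{"dx":0.012,"dy":-0.002,"dz":-0.002,"ax":-0.179,"ay":0,"az":-0.35},{"dx":0.015,"dy":-0.003,"dz":-0.002,"ax":-0.225,"ay":0,"az":-0.44},{"dx":0.018,"dy":-0.003,"dz":-0.003,"ax":-0.266,"ay":0,"az":-0.52},{"dx":0.02,"dy":-0.004,"dz":-0.003,"ax":-0.297,"ay":0,"az":-0.58}]'; python3 -c "
from h import *
st()
g=[.474-.0015,.194+.02,.18]
for p in (-27,-20): delta(g,toolR(95,p),0.016)"
```

```text
t: 6.28
eef_pos: [0.4661, 0.2017, 0.1671]
tool_rot: [[0.439, 0.869, -0.227], [0.774, -0.495, -0.395], [-0.455, -0.002, -0.89]]
wrist_force: [-0.9, -0.9, -4.0]
finger_gap: 0.0532
t 6.28 p [0.4661 0.2017 0.1671] z [-0.227 -0.395 -0.89 ] x [ 0.439  0.774 -0.455] q [ 0.33  0.57  1.37 -0.3   1.58  0.9 ] F [-0.9 -0.9 -4. ] T [ 0.41 -0.18 -0.01] gap 0.0532
TCP goal [0.4731 0.2068 0.1657] d [ 0.0076  0.0036 -0.0024] a [-0.2769  0.0009 -0.5374]
TCP goal [0.473  0.2085 0.165 ] d [ 0.0093  0.0025 -0.0024] a [-0.2437  0.1194 -0.5537]
```

```bash
python3 -m pendant '[{"dx":0.001,"dy":0,"dz":0,"ax":-0.02,"ay":0,"az":-0.04},{"dx":0.002,"dy":0.001,"dz":0,"ax":-0.057,"ay":0,"az":-0.11},{"dx":0.004,"dy":0.001,"dz":-0.001,"ax":-0.103,"ay":0,"az":-0.2},{"dx":0.005,"dy":0.002,"dz":-0.001,"ax":-0.149,"ay":0,"az":-0.29},{"dx":0.006,"dy":0.002,"dz":-0.002,"ax":-0.195,"ay":0,"az":-0.38},{"dx":0.007,"dy":0.003,"dz":-0.002,"ax":-0.238,"ay":0,"az":-0.46},{"dx":0.008,"dy":0.003,"dz":-0.002,"ax":-0.267,"ay":0,"az":-0.52},{"dx":0.008,"dy":0.004,"dz":-0.002,"ax":-0.277,"ay":0,"az":-0.537}]'; python3 -c "
from h import *
st()
g=[.474-.0015,.194+.02,.17]
for p in (0,18,45,70): delta(g,toolR(95,p),0.016)
p=wrist(); cv2.imwrite('pics/w2.png',p['img'])"
```

```text
t: 6.95
eef_pos: [0.4723, 0.2065, 0.1642]
tool_rot: [[-0.081, 0.996, 0.039], [0.887, 0.09, -0.453], [-0.455, -0.002, -0.891]]
wrist_force: [-0.9, -0.6, -3.6]
finger_gap: 0.0532
t 6.95 p [0.4723 0.2065 0.1642] z [ 0.039 -0.453 -0.891] x [-0.081  0.887 -0.455] q [ 0.4   0.48  1.51 -0.46  1.33  0.46] F [-0.9 -0.6 -3.6] T [ 0.44  0.05 -0.01] gap 0.0532
TCP goal [0.4725 0.214  0.154 ] d [0.0113 0.0009 0.0057] a [-0.0015  0.4722  0.0036]
TCP goal [0.4721 0.2189 0.1548] d [0.0153 0.0009 0.0028] a [-0.0021  0.7863  0.0033]
TCP goal [0.4715 0.2253 0.1587] d [ 0.0192  0.0009 -0.0036] a [-0.0029  1.2576  0.0029]
TCP goal [0.4712 0.229  0.1645] d [ 0.0199  0.0009 -0.0105] a [-0.0037  1.6939  0.0023]
```

View pics/w2.png

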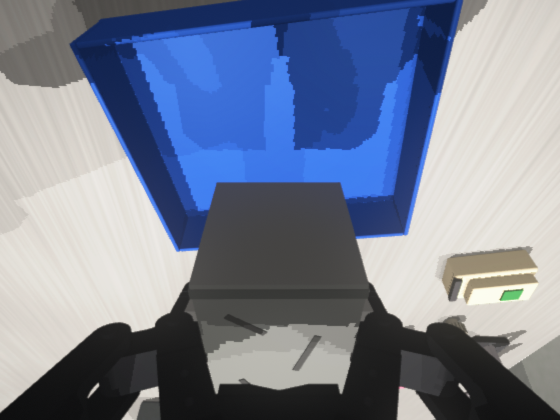

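The wrist view shows the tin held squarely, its closed end at (280,240), over the blue tray. The printhead is off at (490,275). Starting to pour.

```bash
python3 -m pendant '[{"dx":0.004,"dy":0,"dz":0,"ax":0,"ay":0.04,"az":0},{"dx":0.01,"dy":0,"dz":0,"ax":0,"ay":0.12,"az":0},{"dx":0.016,"dy":0.001,"dz":0,"ax":0,"ay":0.23,"az":0},{"dx":0.022,"dy":0.001,"dz":0,"ax":0,"ay":0.34,"az":0},{"dx":0.025,"dy":0.001,"dz":0,"ax":0,"ay":0.45,"az":0},{"dx":0.027,"dy":0.001,"dz":-0.001,"ax":0,"ay":0.56,"az":0},{"dx":0.029,"dy":0.001,"dz":-0.002,"ax":0,"ay":0.67,"az":0},{"dx":0.03,"dy":0.001,"dz":-0.003,"ax":0,"ay":0.77,"az":0}]'; python3 -c "
from h import *
st()
g=[.474-.0015,.194+.03,.165]
for p in (18,45,70): delta(g,toolR(95,p),0.016)"
```

```text
t: 7.67
eef_pos: [0.4712, 0.234, 0.1536]
tool_rot: [[-0.082, 0.996, -0.027], [0.951, 0.086, 0.297], [0.298, -0.001, -0.955]]
wrist_force: [0.4, -0.1, -4.1]
finger_gap: 0.0531
t 7.67 p [0.4712 0.234  0.1536] z [-0.027  0.297 -0.955] x [-0.082  0.951  0.298] q [ 0.09  0.36  1.68  0.34  1.12 -0.15] F [ 0.4 -0.1 -4.1] T [-0.1   0.01 -0.02] gap 0.0531
TCP goal [0.4721 0.2289 0.1498] d [-0.006   0.0004  0.0021] a [-0.0011  0.0114 -0.0013]
TCP goal [0.4715 0.2353 0.1537] d [0.0012 0.0004 0.0003] a [-0.0008  0.4826 -0.0016]
TCP goal [0.4712 0.239  0.1595] d [ 0.0065  0.0004 -0.0042] a [-4.000e-04  9.189e-01 -1.800e-03]
```

```bash
python3 -m pendant '[{"dx":0,"dy":0,"dz":0,"ax":0,"ay":0.1,"az":0},{"dx":0,"dy":0,"dz":0,"ax":0,"ay":0.22,"az":0},{"dx":0.001,"dy":0,"dz":0,"ax":0,"ay":0.34,"az":0},{"dx":0.002,"dy":0,"dz":0,"ax":0,"ay":0.46,"az":0},{"dx":0.003,"dy":0,"dz":-0.001,"ax":0,"ay":0.58,"az":0},{"dx":0.004,"dy":0,"dz":-0.002,"ax":0,"ay":0.7,"az":0},{"dx":0.006,"dy":0,"dz":-0.003,"ax":0,"ay":0.81,"az":0},{"dx":0.007,"dy":0,"dz":-0.004,"ax":0,"ay":0.92,"az":0}]'; python3 -c "
from h import *
st()
p=vision.camera('top'); cv2.imwrite('pics/t3.png',cv2.resize(p['img'][170:340,60:300],None,fx=3,fy=3,interpolation=cv2.INTER_CUBIC))
st()
p=vision.camera('scene'); cv2.imwrite('pics/s3.png',cv2.resize(p['img'][90:260,240:460],None,fx=3.5,fy=3.5,interpolation=cv2.INTER_CUBIC))
st()
"
```

```text
t: 8.33
eef_pos: [0.4712, 0.2385, 0.1595]
tool_rot: [[-0.026, 0.997, -0.079], [0.336, 0.083, 0.938], [0.942, -0.002, -0.337]]
wrist_force: [0.0, 1.1, -4.4]
finger_gap: 0.0535
t 8.33 p [0.4712 0.2385 0.1595] z [-0.079  0.938 -0.337] x [-0.026  0.336  0.942] q [-0.24  0.58  1.83  1.1   1.52 -0.88] F [ 0.   1.1 -4.4] T [-1.14 -0.1  -0.04] gap 0.0535
t 8.38 p [0.4705 0.2382 0.1576] z [-0.08   0.941 -0.33 ] x [-0.02   0.33   0.944] q [-0.24  0.59  1.83  1.11  1.52 -0.89] F [-2.2 -1.8 -6.5] T [-1.21 -0.05  0.17] gap 0.0529
t 8.43 p [0.4705 0.2383 0.1573] z [-0.081  0.937 -0.339] x [-0.021  0.339  0.941] q [-0.24  0.59  1.83  1.1   1.52 -0.88] F [ 0.8  0.3 -2.3] T [-0.56 -0.05 -0.01] gap 0.0533
```

View pics/s3.png

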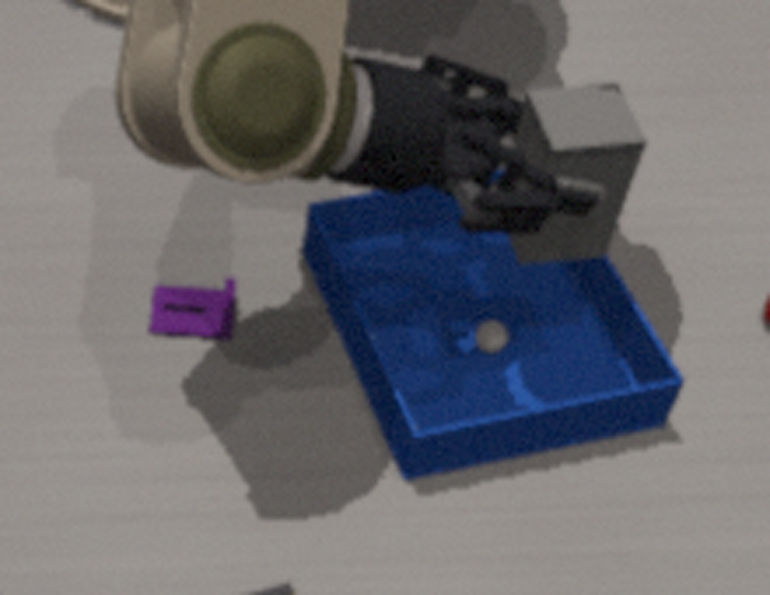

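View pics/t3.png

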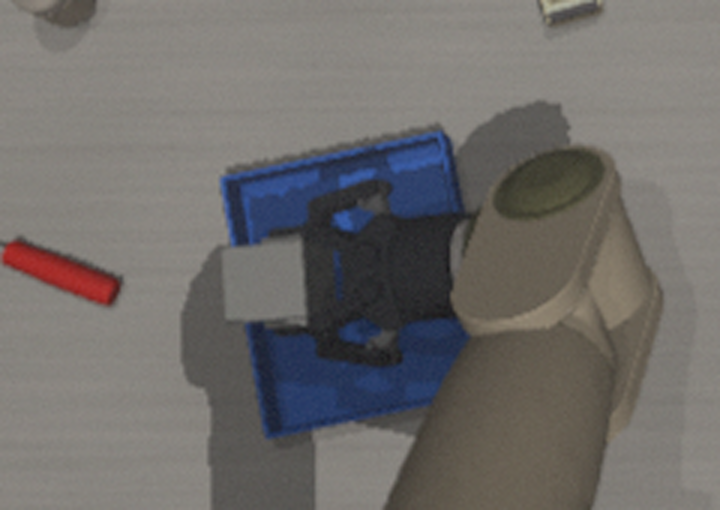

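One ball is already in the tray, at scene-crop (490,335). The tin is mouth down but a bit toward the tray's left wall. I'll centre it, tip it about 20° past vertical, then shake.

```bash
python3 -c "
from h import *
g=[.470,.185,.165]
for p in (80,90): delta(g,toolR(95,p),0.016)"
```

```text
TCP goal [0.4686 0.2007 0.1622] d [-0.0081 -0.0051 -0.0368] a [ 0.0016  0.1715 -0.0088]
TCP goal [0.4686 0.2009 0.165 ] d [-0.0054 -0.0051 -0.0375] a [ 0.0023  0.3461 -0.0087]
```

```bash
python3 -m pendant '[{"dx":0,"dy":-0.001,"dz":-0.004,"ax":0,"ay":0.05,"az":0},{"dx":-0.001,"dy":-0.002,"dz":-0.01,"ax":0,"ay":0.12,"az":0},{"dx":-0.002,"dy":-0.003,"dz":-0.018,"ax":0,"ay":0.2,"az":0},{"dx":-0.003,"dy":-0.004,"dz":-0.026,"ax":0,"ay":0.27,"az":0},{"dx":-0.004,"dy":-0.005,"dz":-0.032,"ax":0,"ay":0.32,"az":-0.009},{"dx":-0.005,"dy":-0.005,"dz":-0.036,"ax":0,"ay":0.346,"az":-0.009},{"dx":-0.005,"dy":-0.005,"dz":-0.037,"ax":0,"ay":0.346,"az":-0.009},{"dx":-0.005,"dy":-0.005,"dz":-0.037,"ax":0,"ay":0.346,"az":-0.009}]'; python3 -c "
from h import *
st()
p=vision.camera('scene'); cv2.imwrite('pics/s4.png',cv2.resize(p['img'][90:260,240:460],None,fx=3.5,fy=3.5,interpolation=cv2.INTER_CUBIC))
st()
"
```

```text
t: 9.1
eef_pos: [0.4688, 0.2016, 0.1653]
tool_rot: [[-0.001, 0.996, -0.085], [0.003, 0.085, 0.996], [1.0, 0.001, -0.003]]
wrist_force: [0.1, 1.1, -2.0]
finger_gap: 0.0534
t 9.1 p [0.4688 0.2016 0.1653] z [-0.085  0.996 -0.003] x [-0.001  0.003  1.   ] q [-0.34  0.75  1.83  1.2   1.79 -1.05] F [ 0.1  1.1 -2. ] T [-0.87 -0.07 -0.  ] gap 0.0534
t 9.15 p [0.4687 0.2018 0.1655] z [-0.086  0.996 -0.003] x [-0.001  0.003  1.   ] q [-0.34  0.75  1.83  1.2   1.79 -1.05] F [ 0.   0.3 -2.5] T [-0.9  -0.08  0.02] gap 0.0535
```

View pics/s4.png

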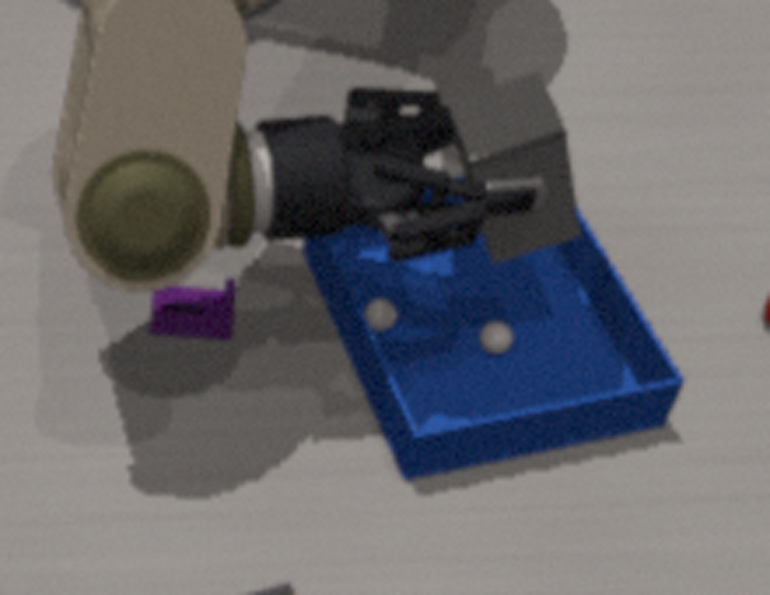

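Two balls are in the tray, at crop (380,315) and (497,337). About 0.44 N of weight is still unaccounted for. Shaking along tin z.

```bash
python3 -m pendant '[{"dx":0.008,"dy":0,"dz":0.022,"ax":0,"ay":0,"az":0},{"dx":0,"dy":0,"dz":0,"ax":0,"ay":0,"az":0},{"dx":-0.008,"dy":0,"dz":-0.022,"ax":0,"ay":0,"az":0},{"dx":0,"dy":0,"dz":0,"ax":0,"ay":0,"az":0},{"dx":0.008,"dy":0,"dz":0.022,"ax":0,"ay":0,"az":0},{"dx":0,"dy":0,"dz":0,"ax":0,"ay":0,"az":0},{"dx":-0.008,"dy":0,"dz":-0.022,"ax":0,"ay":0,"az":0},{"dx":0,"dy":0,"dz":0,"ax":0,"ay":0,"az":0}]'; python3 -m pendant '[{"dx":0,"dy":0,"dz":0,"ax":0,"ay":0,"az":0},{"dx":0,"dy":0,"dz":0,"ax":0,"ay":0,"az":0},{"dx":0,"dy":0,"dz":0,"ax":0,"ay":0,"az":0},{"dx":0,"dy":0,"dz":0,"ax":0,"ay":0,"az":0},{"dx":0,"dy":0,"dz":0,"ax":0,"ay":0,"az":0},{"dx":0,"dy":0,"dz":0,"ax":0,"ay":0,"az":0},{"dx":0,"dy":0,"dz":0,"ax":0,"ay":0,"az":0},{"dx":0,"dy":0,"dz":0,"ax":0,"ay":0,"az":0}]'; python3 -c "
from h import *
st()
p=vision.camera('scene'); cv2.imwrite('pics/s5.png',cv2.resize(p['img'][90:260,240:460],None,fx=3.5,fy=3.5,interpolation=cv2.INTER_CUBIC))
st()
"
```

```text
t: 9.82
eef_pos: [0.4708, 0.1979, 0.1645]
tool_rot: [[-0.002, 0.997, -0.08], [0.006, 0.08, 0.997], [1.0, 0.002, -0.006]]
wrist_force: [1.4, -0.2, -2.0]
finger_gap: 0.0529
t: 10.48
eef_pos: [0.4708, 0.1979, 0.1644]
tool_rot: [[-0.002, 0.997, -0.08], [0.006, 0.08, 0.997], [1.0, 0.002, -0.006]]
wrist_force: [-1.5, 0.6, -1.9]
finger_gap: 0.0532
t 10.48 p [0.4708 0.1979 0.1644] z [-0.08   0.997 -0.006] x [-0.002  0.006  1.   ] q [-0.35  0.75  1.82  1.2   1.79 -1.05] F [-1.5  0.6 -1.9] T [-0.84 -0.08  0.01] gap 0.0532
t 10.53 p [0.4708 0.1979 0.1644] z [-0.08   0.997 -0.006] x [-0.002  0.006  1.   ] q [-0.35  0.75  1.82  1.2   1.79 -1.05] F [ 0.2 -0.1 -2.4] T [-0.82 -0.08  0.05] gap 0.0532
```

View pics/s5.png

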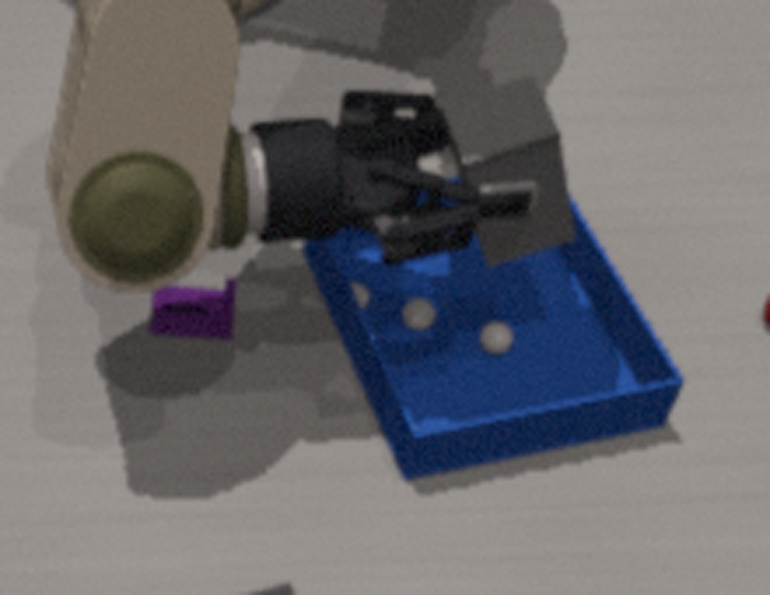

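Three balls now show, at crop (358,293), (418,313) and (497,337). I'll check their positions against the tray frame.

```bash
python3 - <<'E'
from h import *
p=vision.camera('scene'); C=cloud(p)
T=np.array([.474,.194]); a=np.radians(11.8); R=np.array([[np.cos(a),np.sin(a)],[-np.sin(a),np.cos(a)]])
for r in vision.masks_of(p,'ball0_center'):
    m=r['mask']&(p['z_map']>0); X=np.median(C[m],0); print(round(r['score'],2),np.round(r['at']),m.sum(),X.round(3),"tray",(R@(X[:2]-T)).round(3))
for u,v in ((358,293),(418,313),(497,337)):
    u,v=int(240+u/3.5),int(90+v/3.5); X=C[v,u]; print(u,v,X.round(3),"tray",(R@(X[:2]-T)).round(3))
F=[]
for i in range(6):
    vision.camera('wrist'); F.append(monitor.get_state()['wrist_force'][2])
print(np.mean(F),np.std(F))
E
```

```text
0.47 [251. 298.] 204 [ 0.778 -0.118  0.024] tray [ 0.233 -0.368]
342 173 [0.449 0.11  0.023] tray [-0.041 -0.077]
359 179 [0.472 0.149 0.023] tray [-0.012 -0.044]
382 186 [0.496 0.202 0.023] tray [0.023 0.003]
-1.7908921138099265 0.5080725369536833
```

All three balls have tops at 23 mm and lie inside the tray, and mean Fz of -1.8 N matches the empty tin. Nothing is left inside, so I'm reversing: un-pitch and carry back.

```bash
python3 -m pendant '[{"dx":0.005,"dy":0,"dz":0,"ax":0,"ay":-0.04,"az":0},{"dx":0.012,"dy":0,"dz":0,"ax":0,"ay":-0.12,"az":0},{"dx":0.02,"dy":0,"dz":0,"ax":0,"ay":-0.23,"az":0},{"dx":0.03,"dy":0,"dz":0,"ax":0,"ay":-0.34,"az":0},{"dx":0.036,"dy":0,"dz":0,"ax":0,"ay":-0.46,"az":0},{"dx":0.04,"dy":0,"dz":0,"ax":0,"ay":-0.58,"az":0},{"dx":0.04,"dy":0,"dz":0,"ax":0,"ay":-0.7,"az":0},{"dx":0.04,"dy":0,"dz":0,"ax":0,"ay":-0.82,"az":0}]'; python3 -c "
from h import *
st()
delta([.48,.15,.21],toolR(95,-20),.016)"
```

```text
t: 11.6
eef_pos: [0.4709, 0.1977, 0.2053]
tool_rot: [[-0.061, 0.997, -0.051], [0.737, 0.079, 0.672], [0.673, 0.004, -0.739]]
wrist_force: [0.3, 0.3, -2.6]
finger_gap: 0.0531
t 11.6 p [0.4709 0.1977 0.2053] z [-0.051  0.672 -0.739] x [-0.061  0.737  0.673] q [-0.19  0.32  1.74  0.73  1.37 -0.53] F [ 0.3  0.3 -2.6] T [-0.54  0.05  0.06] gap 0.0531
TCP goal [0.4805 0.1445 0.195 ] d [-0.0467  0.0053 -0.0285] a [ 0.0055 -1.0879 -0.0074]
```

```bash
python3 -m pendant '[{"dx":-0.003,"dy":0,"dz":-0.002,"ax":0,"ay":-0.11,"az":0},{"dx":-0.009,"dy":0.001,"dz":-0.005,"ax":0,"ay":-0.23,"az":0},{"dx":-0.015,"dy":0.002,"dz":-0.009,"ax":0,"ay":-0.35,"az":0},{"dx":-0.022,"dy":0.003,"dz":-0.014,"ax":0,"ay":-0.47,"az":0},{"dx":-0.03,"dy":0.004,"dz":-0.018,"ax":0,"ay":-0.59,"az":0},{"dx":-0.037,"dy":0.005,"dz":-0.023,"ax":0,"ay":-0.71,"az":0},{"dx":-0.043,"dy":0.005,"dz":-0.027,"ax":0,"ay":-0.83,"az":0},{"dx":-0.047,"dy":0.005,"dz":-0.029,"ax":0,"ay":-0.95,"az":0}]'; python3 -c "
from h import *
st()
delta([.53,0.0,.2],toolR(40,-20),.016)
delta([.543,-.2225,.15],toolR(-9.3,-20),.016)"
```

```text
t: 12.27
eef_pos: [0.4803, 0.1435, 0.1958]
tool_rot: [[-0.076, 0.997, 0.022], [0.974, 0.079, -0.214], [-0.215, 0.005, -0.977]]
wrist_force: [-1.0, -0.3, -1.6]
finger_gap: 0.0529
t 12.27 p [0.4803 0.1435 0.1958] z [ 0.022 -0.214 -0.977] x [-0.076  0.974 -0.215] q [ 0.17  0.33  1.59 -0.23  1.25  0.16] F [-1.  -0.3 -1.6] T [0.27 0.01 0.02] gap 0.0529
TCP goal [ 0.5258 -0.0035  0.185 ] d [-0.1443  0.0337  0.043 ] a [ 0.2702 -0.1247  0.9128]
TCP goal [ 0.5376 -0.2216  0.135 ] d [-0.3468  0.0281  0.1388] a [ 0.5094 -0.0987  1.7397]
```

```bash
python3 -m pendant '[{"dx":-0.008,"dy":0.002,"dz":0.002,"ax":0.014,"ay":-0.01,"az":0.045},{"dx":-0.024,"dy":0.006,"dz":0.007,"ax":0.04,"ay":-0.02,"az":0.14},{"dx":-0.044,"dy":0.01,"dz":0.013,"ax":0.07,"ay":-0.035,"az":0.25},{"dx":-0.066,"dy":0.015,"dz":0.02,"ax":0.105,"ay":-0.05,"az":0.36},{"dx":-0.088,"dy":0.021,"dz":0.026,"ax":0.14,"ay":-0.065,"az":0.47},{"dx":-0.11,"dy":0.026,"dz":0.032,"ax":0.17,"ay":-0.08,"az":0.58},{"dx":-0.13,"dy":0.03,"dz":0.039,"ax":0.2,"ay":-0.09,"az":0.69},{"dx":-0.144,"dy":0.034,"dz":0.043,"ax":0.235,"ay":-0.11,"az":0.8}]'; python3 -c "
from h import *
st()
delta([.543,-.2225,.15],toolR(-9.3,-20),.016)"
```

```text
t: 12.93
eef_pos: [0.5257, -0.0047, 0.1845]
tool_rot: [[0.651, 0.724, -0.23], [0.685, -0.69, -0.234], [-0.328, -0.006, -0.945]]
wrist_force: [-0.5, 1.3, -2.1]
finger_gap: 0.0535
t 12.93 p [ 0.5257 -0.0047  0.1845] z [-0.23  -0.234 -0.945] x [ 0.651  0.685 -0.328] q [-0.11  0.5   1.39 -0.26  1.47  0.71] F [-0.5  1.3 -2.1] T [ 0.22 -0.17  0.02] gap 0.0535
TCP goal [ 0.5376 -0.2216  0.135 ] d [-0.1246  0.1586  0.0948] a [ 0.3207 -0.0107  0.917 ]
```

```bash
python3 -m pendant '[{"dx":-0.012,"dy":0.015,"dz":0.005,"ax":0.04,"ay":0,"az":0.1},{"dx":-0.028,"dy":0.036,"dz":0.015,"ax":0.075,"ay":0,"az":0.215},{"dx":-0.046,"dy":0.058,"dz":0.028,"ax":0.115,"ay":0,"az":0.33},{"dx":-0.064,"dy":0.081,"dz":0.042,"ax":0.155,"ay":0,"az":0.445},{"dx":-0.082,"dy":0.104,"dz":0.058,"ax":0.195,"ay":0,"az":0.56},{"dx":-0.1,"dy":0.127,"dz":0.073,"ax":0.235,"ay":-0.005,"az":0.675},{"dx":-0.115,"dy":0.147,"dz":0.086,"ax":0.275,"ay":-0.01,"az":0.79},{"dx":-0.125,"dy":0.159,"dz":0.095,"ax":0.315,"ay":-0.01,"az":0.9}]'; python3 -c "
from h import *
st()
delta([.543,-.2225,.045],toolR(-9.3,-20),.016)
p=vision.camera('scene'); cv2.imwrite('pics/s6.png',p['img'])"
```

```text
t: 13.6
eef_pos: [0.5369, -0.2246, 0.1336]
tool_rot: [[0.928, -0.152, -0.339], [-0.142, -0.988, 0.053], [-0.343, -0.001, -0.939]]
wrist_force: [0.4, 0.6, -2.5]
finger_gap: 0.053
t 13.6 p [ 0.5369 -0.2246  0.1336] z [-0.339  0.053 -0.939] x [ 0.928 -0.142 -0.343] q [-0.54  0.72  1.16 -0.13  1.59  1.2 ] F [ 0.4  0.6 -2.5] T [-0.05 -0.3   0.  ] gap 0.053
TCP goal [ 0.5376 -0.2216  0.03  ] d [ 0.0358 -0.0029  0.0972] a [0.0021 0.0016 0.0097]
```

View pics/s6.png

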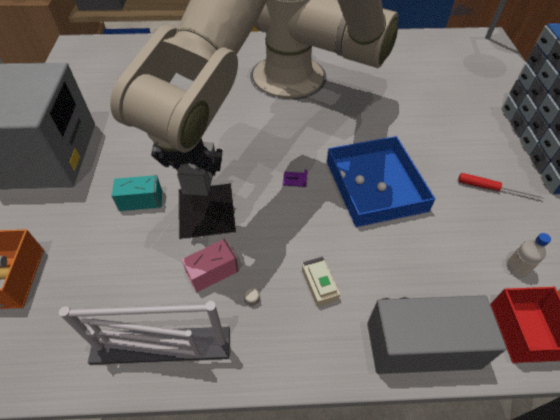

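Three balls are in the tray at (343,175), (360,180) and (382,186), and the bystanders are unmoved. Lowering the tin onto the mat.

```bash
python3 -m pendant '[{"dx":0.005,"dy":0,"dz":0.013,"ax":0,"ay":0,"az":0},{"dx":0.012,"dy":0,"dz":0.033,"ax":0,"ay":0,"az":0},{"dx":0.02,"dy":-0.001,"dz":0.055,"ax":0,"ay":0,"az":0},{"dx":0.027,"dy":-0.002,"dz":0.075,"ax":0,"ay":0,"az":0},{"dx":0.033,"dy":-0.003,"dz":0.09,"ax":0,"ay":0,"az":0},{"dx":0.036,"dy":-0.003,"dz":0.098,"ax":0,"ay":0,"az":0},{"dx":0.038,"dy":-0.003,"dz":0.103,"ax":0,"ay":0,"az":0},{"dx":0.038,"dy":-0.003,"dz":0.104,"ax":0,"ay":0,"az":0}]'; python3 -c "
from h import *
st()"
```

```text
t: 14.32
eef_pos: [0.5364, -0.2242, 0.0213]
tool_rot: [[0.926, -0.161, -0.34], [-0.151, -0.987, 0.057], [-0.345, -0.001, -0.939]]
wrist_force: [0.7, 1.1, -1.0]
finger_gap: 0.0532
t 14.32 p [ 0.5364 -0.2242  0.0213] z [-0.34   0.057 -0.939] x [ 0.926 -0.151 -0.345] q [-0.54  0.85  1.23 -0.13  1.39  1.24] F [ 0.7  1.1 -1. ] T [-0.04 -0.3  -0.02] gap 0.0532
```

```bash
python3 -m pendant '[{"dx":0,"dy":0,"dz":0.001,"ax":0,"ay":0,"az":0},{"dx":0.0005,"dy":0,"dz":0.0015,"ax":0,"ay":0,"az":0},{"dx":0.0005,"dy":0,"dz":0.0015,"ax":0,"ay":0,"az":0},{"dx":0.0005,"dy":0,"dz":0.0015,"ax":0,"ay":0,"az":0},{"dx":0.0005,"dy":0,"dz":0.0015,"ax":0,"ay":0,"az":0},{"dx":0.0005,"dy":0,"dz":0.0015,"ax":0,"ay":0,"az":0},{"dx":0.0005,"dy":0,"dz":0.0015,"ax":0,"ay":0,"az":0},{"dx":0.0005,"dy":0,"dz":0.0015,"ax":0,"ay":0,"az":0}]'; python3 -m pendant '[{"dx":0,"dy":0,"dz":0,"ax":0,"ay":0,"az":0},{"dx":0,"dy":0,"dz":0,"ax":0,"ay":0,"az":0},{"dx":0,"dy":0,"dz":0,"ax":0,"ay":0,"az":0},{"dx":0,"dy":0,"dz":0,"ax":0,"ay":0,"az":0},{"dx":0,"dy":0,"dz":0,"ax":0,"ay":0,"az":0},{"dx":0,"dy":0,"dz":0,"ax":0,"ay":0,"az":0},{"dx":0,"dy":0,"dz":0,"ax":0,"ay":0,"az":0},{"dx":0,"dy":0,"dz":0,"ax":0,"ay":0,"az":0}]' 0; python3 -c "
from h import *
st()"
```

```text
t: 14.98
eef_pos: [0.5366, -0.2243, 0.0203]
tool_rot: [[0.927, -0.161, -0.34], [-0.151, -0.987, 0.056], [-0.344, -0.001, -0.939]]
wrist_force: [-1.0, 0.3, 2.9]
finger_gap: 0.0529
t: 15.65
eef_pos: [0.5366, -0.2243, 0.0203]
tool_rot: [[0.927, -0.161, -0.34], [-0.151, -0.987, 0.056], [-0.344, -0.001, -0.939]]
wrist_force: [-0.3, 0.1, 0.8]
finger_gap: 0.0852
t 15.65 p [ 0.5366 -0.2243  0.0203] z [-0.34   0.056 -0.939] x [ 0.927 -0.151 -0.344] q [-0.54  0.85  1.23 -0.13  1.39  1.24] F [-0.3  0.1  0.8] T [-0.02 -0.15 -0.04] gap 0.0852
```

Released. Retracting straight up (along the tool's world-up direction), then checking.

```bash
python3 -m pendant '[{"dx":-0.005,"dy":0,"dz":-0.014,"ax":0,"ay":0,"az":0},{"dx":-0.014,"dy":0,"dz":-0.038,"ax":0,"ay":0,"az":0},{"dx":-0.024,"dy":0,"dz":-0.065,"ax":0,"ay":0,"az":0},{"dx":-0.034,"dy":0,"dz":-0.093,"ax":0,"ay":0,"az":0},{"dx":-0.044,"dy":0,"dz":-0.12,"ax":0,"ay":0,"az":0},{"dx":-0.052,"dy":0,"dz":-0.143,"ax":0,"ay":0,"az":0},{"dx":-0.058,"dy":0,"dz":-0.158,"ax":0,"ay":0,"az":0},{"dx":-0.06,"dy":0,"dz":-0.163,"ax":0,"ay":0,"az":0}]'; python3 - <<'E'
from h import *
st()
p=vision.camera('scene'); cv2.imwrite('pics/s7.png',p['img']); C=cloud(p)
T=np.array([.474,.194]); a=np.radians(11.8); R=np.array([[np.cos(a),np.sin(a)],[-np.sin(a),np.cos(a)]])
for n in ['tin_center','mat','printhead','shutter','knob']:
    for r in vision.masks_of(p,n)[:3]:
        m=(cv2.erode(r['mask'].astype(np.uint8),np.ones((3,3)))>0)&(p['z_map']>0); X=C[m]
        zt=np.percentile(X[:,2],90); t=X[X[:,2]>zt-.006]
        print(n,round(r['score'],2),np.round(r['at']),zt.round(3),*rect(t[:,:2]),'all',*rect(X[:,:2]))
for u,v in ((343,175),(360,180),(382,186)):
    X=C[v-2:v+3,u-2:u+3].reshape(-1,3); print(X.max(0).round(3),(R@(np.median(X,0)[:2]-T)).round(3))
w=wrist(); cv2.imwrite('pics/w7.png',w['img']); C=cloud(w)
for r in vision.masks_of(w,'tin_center'):
    m=(cv2.erode(r['mask'].astype(np.uint8),np.ones((5,5)))>0)&(w['z_map']>0); X=C[m]; zt=np.percentile(X[:,2],80); t=X[abs(X[:,2]-zt)<.008]
    A=np.c_[t[:,:2],np.ones(len(t))]; k=np.linalg.lstsq(A,t[:,2],rcond=None)[0]
    print('wrist',round(r['score'],2),np.round(r['at']),zt.round(3),*rect(t[:,:2]),'slope',k[:2].round(3))
E
```

```text
t: 16.32
eef_pos: [0.537, -0.2248, 0.1968]
tool_rot: [[0.928, -0.161, -0.336], [-0.152, -0.987, 0.054], [-0.34, 0.001, -0.94]]
wrist_force: [0.7, -0.2, -0.6]
finger_gap: 0.0853
t 16.32 p [ 0.537  -0.2248  0.1968] z [-0.336  0.054 -0.94 ] x [ 0.928 -0.152 -0.34 ] q [-0.54  0.67  1.08 -0.13  1.72  1.19] F [ 0.7 -0.2 -0.6] T [ 0.03 -0.17 -0.02] gap 0.0853
tin_center 0.9 [134. 195.] 0.058 [ 502.5 -386.1] [54.8 96.7] 4.8 all [ 502.6 -386. ] [55.  96.7] 4.8
tin_center 0.73 [211. 263.] 0.059 [ 704.9 -203.9] [55.2 97.1] 28.3 all [ 705.3 -203.9] [55.7 97.5] 28.8
tin_center 0.72 [208. 202.] 0.061 [ 534.9 -223.7] [51.2 99.2] 81.1 all [ 535.6 -223. ] [ 52.4 100. ] 80.0
mat 0.85 [217. 218.] 0.004 [ 535.9 -228.1] [147.  124.7] 6.9 all [ 535.9 -228.1] [147.  124.7] 6.9
mat 0.16 [204. 202.] 0.061 [ 534.8 -224.6] [53.  99.2] 81.1 all [ 535.4 -224.4] [ 53.6 100.4] 81.1
printhead 0.7 [324. 282.] 0.045 [750.5  24.6] [70.2 34.9] 15.7 all [747.1  21.9] [88.9 45.3] 15.9
shutter 0.6 [294. 180.] 0.012 [450.2  -9.3] [54.1 40.9] 82.7 all [448.7  -9.3] [54.5 43.7] 82.7
knob 0.63 [249. 295.] 0.026 [ 774.4 -118.4] [25.  24.7] 4.1 all [ 774.9 -118.2] [24.2 26.2] 88.3
[0.487 0.122 0.052] [-0.039 -0.076]
[0.477 0.157 0.026] [-0.01  -0.041]
[1.148 0.208 0.79 ] [0.023 0.003]
wrist 0.63 [280. 135.] 0.062 [ 532.3 -223.2] [52.  98.3] 80.1 slope [-0.004  0.002]
wrist 0.56 [479. 146.] 0.059 [ 498. -386.] [ 55.1 100.4] 4.3 slope [-0.028 -0.005]
```

View pics/s7.png

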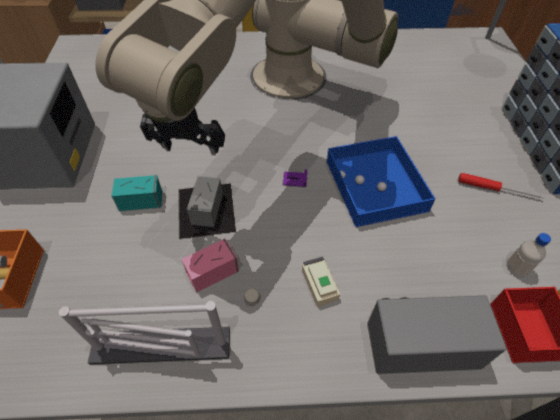

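View pics/w7.png

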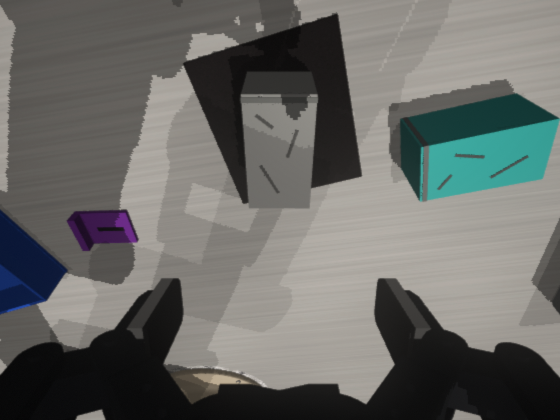

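The tin at (208,202) lies flat on the mat with a top slope below 0.3°, about 4 mm from the mat's centre. The gripper is clear, the three balls are in the tray, and the bystanders are where they started. Handing in.

```bash
python3 -c "
from rig import order
print(order.finish_job())"
```

```text
the job is handed in; nothing more can be done
None
```

I emptied the tin into the blue tray, laid it back on its side on the black mat, let go and handed the job in at about 16 s. No verdict was reported.

**What I did:** I gripped the tin on its flat faces with the tool leaned 20°. Over the tray I turned it mouth down, tipped it about 20° past vertical and shook it once along its own z. One ball came out on turning, the second on tipping and the third on shaking.

**Last checks:**
- **Balls:** three are visible in the tray. After the shake their tops were about 23 mm above the bench and their positions well within the tray walls. The final repeat of that depth check was unreliable: two of the three readings caught the tray wall or bad depth. The final picture still shows all three in place.
- **Weight:** the tin's weight read about 1.8 N, averaged after the shake, which fits an empty tin. Single force readings were noisy, about ±0.5 N.
- **Tin:** it lies level (slope under 0.3°), about 4 mm from the mat's centre, with its top at about 61 mm. The gripper was open and about 0.18 m above it.
- **Bystanders:** the printhead, shutter and knob are within about 2 mm of where they started, which is within measurement error.
- **Networks:** the ball detector missed the balls and reported the knob instead, so I located the balls from the picture and depth map.

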